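# Fit the LED lamp into its bayonet socket

## Robot

A 6-joint arm with a two-finger parallel gripper is mounted at the origin on a cart in front of the work surface, level with it; the furniture and walls round the work are solid. World frame = base frame: x ahead of the robot, y to its left, z up, the work surface at z = 0. Lengths are in m, angles in rad, forces in N, time in s.
With the tool pointing down it reaches from about 0.375 to 0.75 m from the base axis. Payload 9 kg.
Tool frame: the origin (TCP) lies at the very end of the fingers, on their centre line; the grasp point (between the pads) lies ctrl.grip_point_offset behind it (ctrl.grip_point_offset is the distance from the TCP to the grasp point, in m); y points along the fingers, z is the direction in which the jaws open and shut, and the axes are right-handed (so a half turn about y gives the same grasp; the last joint's range is limited). The gripper opens to 85 mm and grips with 20 to 120 N. Pads are 22 mm wide; open, the fingers measure 114 mm over their backs; the gripper's body (76 mm by 85 mm) begins 54 mm behind the grasp point. The pads swing forward as they close: fully open they stand 13 mm farther back than shut.
Start: joints at [0.902, 0.104, 0.097, 1.564, 0, 1.353], TCP at [0.261, 0.54, 0.231] pointing down, gripper open.
Joint ranges: [-2.99, 2.99], [-0.84, 1.86], [-1.1, 1.16], [-1.84, 2.11], [-1.51, 1.56], [-3.14, 3.14]. Speed limits (rad/s): [2.22, 2.22, 2.57, 3.14, 3.14, 3.14].

## Interface

Orientations are given as [roll, pitch, yaw] about the fixed x, y, z axes, in that order (R = Rz(yaw) Ry(pitch) Rx(roll)).
In Python, from cell import get_state, eyes, job, ctrl gives the robot as it stands.
- The arm moves only by the shell command python3 -m jog 'ROWS' [OPENING] [FORCE]. ROWS is JSON, a list of rows, each an object of numbers: "dx", "dy", "dz": the shift along the tool's x, y, z as a fraction of full scale; "turn": the turn about the tool's y as a fraction of full scale. A call has 1 to 5 rows; each row is the pose to reach, as a shift and turn from the pose commanded when the call began, along the tool's axes at that moment, turning the shorter way round; what a row does not reach only later rows make up. Full scale, the value 1, is 800 mm for a shift and pi rad for a turn. A row lasts 1/10 s, in which the tool goes at most 50 mm and 8.59 degrees, less where a joint would pass 70% of its speed; a pose out of reach is approached as far as the arm can. A call with a number of a shift or a turn outside -1 to 1 is refused whole. A call with a gripper value outside its range is refused whole. OPENING is the opening, from 0 (shut) to 1 (fully open), set as the call begins (- or left out, the last holds). The fingers move at their own pace and stop on an object; FORCE is the grip in N (left out, the last holds). Time passes only in rows, so rows that repeat a pose let the fingers close. It gives the time, the measured TCP pose, the force and the opening at its end, in the units of the state.
- get_state(): the state, without advancing time (a new reading comes with each control period).
- eyes.camera(name): name is "scene" or "top" or "wrist"; returns (picture, depth): 480x640x3 uint8, red, green, blue; 480x640 float32, m along the optical axis (not along the pixel's ray), 0 where there is no reading.
- eyes.calibration(name): a dict with "vfov" (degrees; the focal length in pixels is half the picture's height over the tangent of half this angle, whatever the lens; pixels are square), "cx", "cy" (the principal point, pixels), "k1" (the pictures are not rectified: a ray, as slopes to the right and down, at radius r is drawn at 1 + k1 r^2 times it, then the intrinsics apply), "eye" and "attitude" of the camera in the world. Camera axes: x right, y up, looking along -z (the intrinsics and any distortion apply to the point x, -y, -z); pixel columns grow to the right and rows downward; lengths in m; the calibration is good to about 2 mm. A picture is of the moment at which its call begins: read the wrist's pose just before it. calibration takes no time and is no camera call; for the wrist camera it gives the pose at the moment of the call.
- job.job_done(): hands the job in, once; it reports no verdict.
The state is a dict: "time": time; "joint_pos": joint angles; "joint_vel": joint speeds; "effort": joint torques, N m; "tcp_pos": TCP position; "tool_rot": TCP orientation; "wrist_force": force on the tool from outside, world axes, zero at the start; "moment": the same for the moment, N m; "finger_gap": finger opening in m.
Only numpy, scipy, OpenCV 4.12 (cv2) and the standard library are available. Lean on these libraries where they do the work, as an engineer would, in place of code of your own. Each camera call takes 0.05 s, during which the arm holds its last target.

## Task

Fit the LED lamp into the bayonet socket of the inspection light: keep it upright, feel gently for the two slots in the brass ring, push the lamp in against the spring, turn it clockwise (seen from above) to the stop, about a quarter turn, and let the spring lift it into its lock. Never force it, keep clear of the tall film rewind, leave the canister, the yellow can and the carton where they are, and let go at the end.

Things in the scene. Friction and masses are not known exactly. Their poses are not given: they have to be found in the camera images.
- lamp_grip (a point): LED lamp, about 100 g, 80 mm tall, standing loose and upright. Point on its axis, 48 mm above its bottom, mid-height on the grey ribbed sleeve (round, 35 mm diameter, 24 to 68 mm above the bottom, white dome above it). Grasp here from above at any yaw; lower, the fingers would meet the socket. z: lamp axis, up; x: along its two pins. Red ribs and a red bar on the dome lie over the pins.
- led_lamp: The same lamp; origin at the centre of its bottom end, z up, x along the pins. Below the sleeve is a steel base, 27 mm diameter, chamfered at the bottom, with two opposite brass pins of 5 mm diameter along x, centres 6 mm above the bottom, tips 21 mm from the axis. Same after half a turn.
- socket: Bayonet socket, fixed: grey foot of 92 mm diameter, black housing of 62 mm diameter, brass ring on top; origin under its centre, on the bench. More than 45 N between lamp and socket (both pins together) is forcing it. The ring is stiff in the housing and does not turn in use.
- socket_mouth (a point): Centre of the brass ring's top face, 45 mm above the bench; z up. Bore 31.5 mm; two opposite slots, 9 to 13 mm wide, open from it for the pins. The slots lie along this point's x axis only to within 0.6 rad either way: their true direction is not measured and must be seen or felt for. While the pins stand on the ring beside the slots, the lamp's bottom is 3.5 mm below this point.
- plunger_rest (a point): Where the spring plunger's top rests, on the axis, 7.5 mm below the mouth: the lamp's bottom meets it once the pins are in the slots, with 5 N, rising 0.6 N per mm. From 7 mm below this point on, the pins are under the ring's ledge and the lamp can turn; hard bottom 12 mm below this point (12 N just before it). Unlocked, the spring lifts the lamp back to this point.
- lock_level (a point): Height of the lamp's bottom when locked: on the axis, 11.5 mm below the mouth. Turned clockwise (from above) about 80 degrees from the slots, the pins stand under recesses in the ring, into which the spring lifts them, to this level; a stop ends the turn at about 87 degrees. Turning anticlockwise from the slots is blocked. Locked, the lamp cannot be pulled out.
- canister_white_at (a point): bystander: white lidded canister, 27 mm diameter, 34 mm tall, standing loose; point at half height. Leave it alone.
- can_yellow_at (a point): bystander: yellow lidded can, 47 mm diameter, 20 mm tall, loose; point at half height. Leave it alone.
- lamp_carton_at (a point): bystander: pale green carton lying loose, 36 x 98 x 30 mm (x, y, z); point at its centre. Leave it alone.
- rewind_right: Obstacle left of the work: black cast-iron film rewind bolted to the bench; origin under its column. 390 mm tall; relative to the origin it reaches from -140 to +140 mm in x and from -70 to +160 mm in y (crank handle on its left, towards the robot, spindle away from it). Pass above it or keep to its right (-y).

How it is judged:
On the way:
1. the lamp is pushed in against its spring until its pins are below the ledge (bottom at least 13.8 mm deep) (z of lamp_grip in the frame of socket_mouth below 0.0342 m and horizontal distance between lamp_grip and socket_mouth below 0.006 m), for 0.1 s.
At the end, for the whole second after the job is handed in: The lamp is locked in the socket, released and at rest: its grip point 35 to 38.5 mm above the mouth (held in the recesses by the spring), within 6 mm of the socket's axis, upright within 0.1 rad and turned more than 0.5 rad from the socket's x axis (z of lamp_grip in the frame of socket_mouth between 0.035 and 0.0385 m and horizontal distance between lamp_grip and socket_mouth below 0.006 m and angle between the x axis of lamp_grip and the x axis of socket_mouth, either way round above 0.5 rad and angle between lamp_grip's own z axis and vertical below 0.1 rad and linear speed of led_lamp below 0.01 m/s); the robot touches nothing.
It fails at once if lamp and socket pressed together with more than 45 N (contact force between led_lamp and socket above 45 N).
It fails at once if lamp tipped by more than 0.5 rad (angle between lamp_grip's own z axis and vertical above 0.5 rad).
It fails at once if a bystander moved by more than 20 mm (distance of any of canister_white_at, can_yellow_at, lamp_carton_at from where it was at the start of the episode above 0.02 m).
It also fails if it takes over 72 s, if anything falls off the work surface, if the arm or the gripper's body presses on something with over 40 N, if the wrist force passes 120 N, or if a joint passes its speed limit or range.

## Working session

There is one attempt and no reset: what is moved stays moved. The work goes in short steps, Python scripts to look and compute and a shell command to move; the robot and the scene stay as the last step left them, time stands still between calls to the robot, and variables do not carry over. Pictures are saved under pics/ and viewed, and the job is handed in when it is done.

```bash
ls; mkdir -p pics; python3 - <<'E'
from cell import get_state, eyes, job, ctrl
import cv2,json
s=get_state();print(s, ctrl.grip_point_offset)
for n in ["scene","top","wrist"]:
    print(n,eyes.calibration(n))
    p,d=eyes.camera(n); cv2.imwrite(f"pics/a_{n}.png",p[:,:,::-1])
    import numpy as np; np.save(f"pics/a_{n}.npy",d)
E
```

```text
pics
{'time': 0.0, 'joint_pos': array([ 9.02277775e-01,  1.04676148e-01,  9.64651858e-02,  1.56388300e+00,
       -9.36227268e-06,  1.35308514e+00]), 'joint_vel': array([ 0.00158287, -0.00083495,  0.00015838, -0.00045814,  0.00111582,
       -0.00059528]), 'effort': array([ 1.47444924e-03, -5.56931233e+01,  5.03648722e+01,  1.68050331e-02,
       -2.97357919e-04, -3.06871345e-05]), 'tcp_pos': array([0.26120853, 0.5397953 , 0.23053362]), 'tool_rot': array([-1.57206535e+00,  2.71141596e-04, -4.50807531e-01]), 'wrist_force': array([-0.5626318 , -0.24298918,  0.33295245]), 'moment': array([-0.05373541,  0.05845591, -0.00490886]), 'finger_gap': 0.08542596110783011} 0.0187
scene {'vfov': 44.610515041968036, 'cx': 324.62581031954113, 'cy': 239.69477426727175, 'k1': -0.03740963032226591, 'eye': array([-0.05292556, -0.53178261,  0.64247899]), 'attitude': array([ 0.90617277, -0.00585893, -0.94787735])}
top {'vfov': 54.88632146150027, 'cx': 327.2048328662046, 'cy': 242.89897652436497, 'k1': -0.12219497347834732, 'eye': array([ 0.46397309, -0.08427865,  0.9607793 ]), 'attitude': array([ 0.12418703,  0.01208663, -1.54683566])}
wrist {'vfov': 68.60293464272259, 'cx': 317.1308474279281, 'cy': 240.46910114883522, 'k1': 0.02051802699835659, 'eye': array([0.18982954, 0.57351031, 0.37306179]), 'attitude': array([-3.17803146e-01,  6.18258173e-04,  1.12033462e+00])}
```

View pics/a_scene.png

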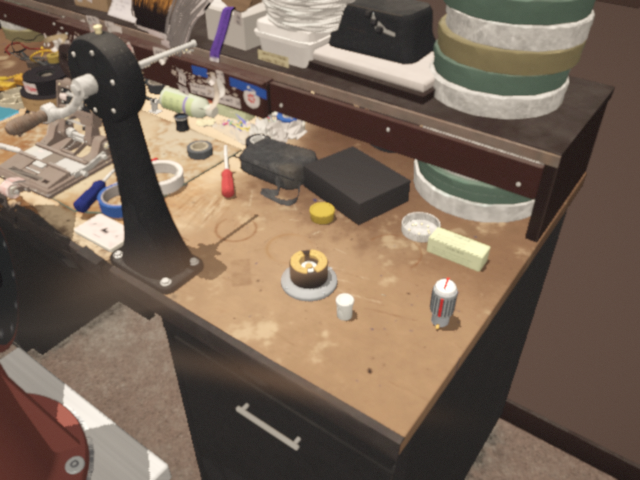

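View pics/a_top.png

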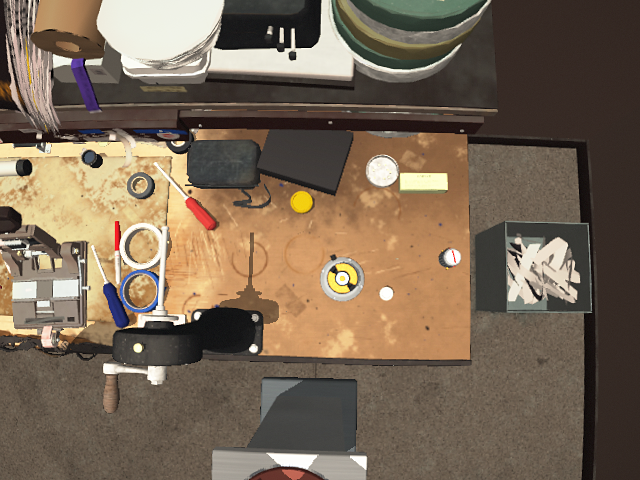

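View pics/a_wrist.png

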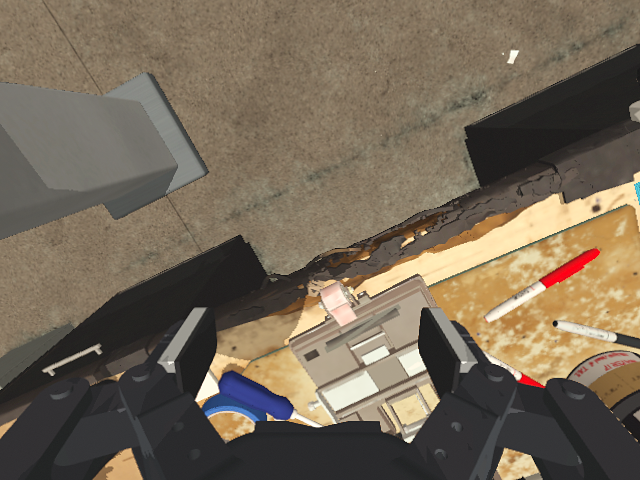

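The overviews show the socket at about (343,279) in the top view, the lamp at (451,258), the canister at (387,293), the yellow can at (301,202) and the carton at (424,182). The rewind is at x 105–262, y 300–355. Next I'll measure positions and zoom in.

```bash
cat > h.py <<'E'
import numpy as np, cv2
from scipy.spatial.transform import Rotation as Ro
def K(c):
    f=240/np.tan(np.radians(c["vfov"])/2)
    return np.array([[f,0,c["cx"]],[0,f,c["cy"]],[0,0,1.]]), np.array([c["k1"],0,0,0,0.])
def rays(c,uv):
    k,d=K(c); x=cv2.undistortPoints(np.array(uv,float).reshape(-1,1,2),k,d)[:,0]
    v=np.c_[x[:,0],-x[:,1],-np.ones(len(x))]
    return v@Ro.from_euler('xyz',c["attitude"]).as_matrix().T
def onplane(c,uv,z):
    v=rays(c,uv); return c["eye"]+v*((z-c["eye"][2])/v[:,2])[:,None]
def depthpts(c,uv,depth):
    v=rays(c,uv); return c["eye"]+v*np.array(depth)[:,None]
def project(c,P):
    R=Ro.from_euler('xyz',c["attitude"]).as_matrix()
    p=(np.atleast_2d(P)-c["eye"])@R; k,d=K(c)
    q=np.c_[p[:,0],-p[:,1],-p[:,2]]
    return cv2.projectPoints(q.reshape(-1,1,3),np.zeros(3),np.zeros(3),k,d)[0][:,0]
E
python3 - <<'E'
from h import *
from cell import eyes
import json
c=eyes.calibration("top"); im=cv2.imread("pics/a_top.png"); d=np.load("pics/a_top.npy")
for n,uv,z in [("socket",(343,279),.045),("lamp",(451,258),.08),("canister",(387,293),.034),("can",(301,202),.02),("carton",(424,182),.03)]:
    print(n,onplane(c,[uv],z).round(4),depthpts(c,[uv],[d[uv[1],uv[0]]]).round(4))
uv=[(115,345),(160,345),(230,330),(160,240),(262,312),(262,352),(195,352)]
print(depthpts(c,uv,[d[v,u] for u,v in uv]).round(3))
a=cv2.resize(im[250:310,310:375],None,fx=8,fy=8,interpolation=cv2.INTER_CUBIC)
b=cv2.resize(im[235:280,430:472],None,fx=6,fy=6,interpolation=cv2.INTER_CUBIC)
o=np.zeros((480,800,3),np.uint8);o[:,:520]=a;o[:270,530:782]=b;cv2.imwrite("pics/b.png",o)
s=cv2.imread("pics/a_scene.png");
o=np.zeros((400,800,3),np.uint8);o[:,:400]=cv2.resize(s[235:315,270:350],None,fx=5,fy=5,interpolation=cv2.INTER_CUBIC);o[:,400:]=cv2.resize(s[265:345,405:485],None,fx=5,fy=5,interpolation=cv2.INTER_CUBIC);cv2.imwrite("pics/c.png",o)
E
```

```text
socket [[ 0.5067 -0.1034  0.045 ]] [[ 0.5071 -0.1036  0.0378]]
lamp [[ 0.5497 -0.3098  0.08  ]] [[ 0.5497 -0.3099  0.08  ]]
canister [[ 0.4812 -0.1922  0.034 ]] [[ 0.4812 -0.1923  0.033 ]]
can [[ 0.6655 -0.0136  0.02  ]] [[ 0.6666 -0.0132  0.0151]]
carton [[ 0.7116 -0.268   0.03  ]] [[ 0.7111 -0.2675  0.0321]]
[[ 0.397  0.198  0.37 ]
 [ 0.401  0.133  0.381]
 [ 0.405  0.103  0.112]
 [ 0.578  0.277  0.029]
 [ 0.436  0.062 -0.002]
 [ 0.354  0.059 -0.002]
 [ 0.39   0.098  0.344]]
```

View pics/b.png

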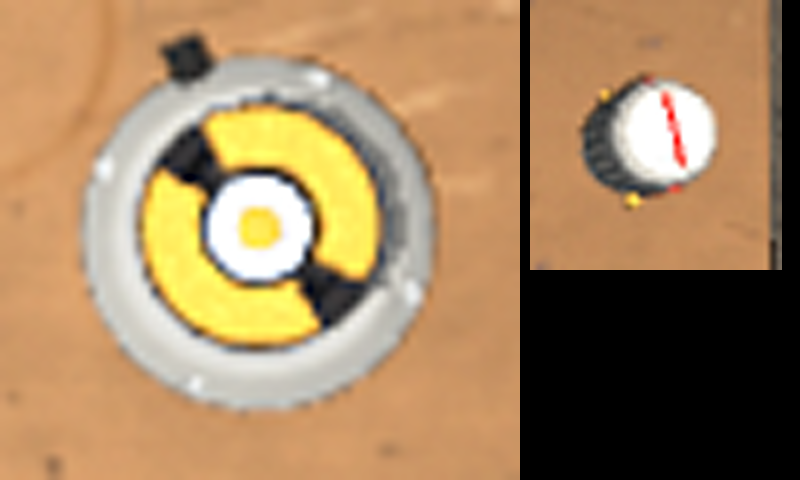

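View pics/c.png

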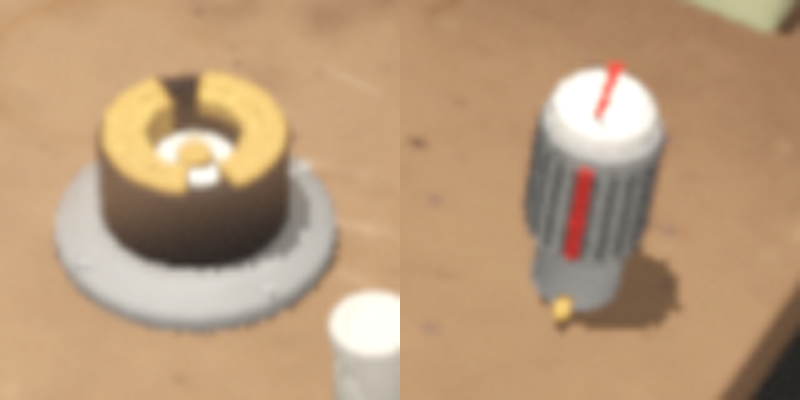

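The slots are visible as dark notches in the brass ring, at zoomed (190,155) and (338,293). The lamp's red bar and brass pins are clear too. Now I'll measure them with masks.

```bash
python3 - <<'E'
from h import *
from cell import eyes
c=eyes.calibration("top"); im=cv2.imread("pics/a_top.png"); hsv=cv2.cvtColor(im,cv2.COLOR_BGR2HSV)
# brass ring
roi=np.zeros(im.shape[:2],np.uint8); cv2.circle(roi,(343,279),18,255,-1)
br=cv2.inRange(hsv,(20,110,150),(35,255,255))&roi
n,l,st,ce=cv2.connectedComponentsWithStats(br); print(st,ce)
ys,xs=np.where(br>0)
P=onplane(c,np.c_[xs,ys],.045)
el=cv2.minEnclosingCircle(P[:,:2].astype(np.float32)*1000); print("ring circ",el)
# dark within annulus
ctr=np.array(el[0])/1000
yy,xx=np.where(roi>0); Q=onplane(c,np.c_[xx,yy],.045); v=Q[:,:2]-ctr; r=np.hypot(*v.T); a=np.arctan2(v[:,1],v[:,0])
dark=hsv[yy,xx,2]<90; m=dark&(r>.0165)&(r<.0205)
print(np.c_[a[m],r[m]*1000].round(2).tolist())
ang=.5*np.angle(np.mean(np.exp(2j*a[m]))); print("slot",ang)
# LED lamp
r2=np.zeros_like(roi); cv2.circle(r2,(451,258),14,255,-1)
wh=cv2.inRange(hsv,(0,0,190),(180,60,255))&r2
red=(cv2.inRange(hsv,(0,120,120),(8,255,255))|cv2.inRange(hsv,(172,120,120),(180,255,255)))&r2
ye=cv2.inRange(hsv,(20,130,150),(35,255,255))&r2
ys,xs=np.where(wh|red>0);ci=cv2.minEnclosingCircle(np.c_[xs,ys].astype(np.float32));print(ci,onplane(c,[ci[0]],.07))
ys,xs=np.where(red>0);P=onplane(c,np.c_[xs,ys],.079);mm=P.mean(0);u,s,vt=np.linalg.svd(P-mm);print("bar",mm,s,np.arctan2(vt[0,1],vt[0,0]))
n,l,st,ce=cv2.connectedComponentsWithStats(ye);print(ce,st[:,4]);
p=onplane(c,ce[1:],.006);print("pins",p)
d=p[0]-p[-1];print("mid",(p[0]+p[-1])/2,np.arctan2(d[1],d[0]),np.hypot(d[0],d[1]))
# scene
c=eyes.calibration("scene");s=cv2.imread("pics/a_scene.png");hs=cv2.cvtColor(s,cv2.COLOR_BGR2HSV)
u=[(270+182/5,235+85/5),(270+205/5,235+190/5)]
p=onplane(c,u,.045);d=p[0]-p[1];print(p,np.arctan2(d[1],d[0]),p.mean(0))
u=[(270+192/5,235+132/5)];print("scene ring ctr",onplane(c,u,.045))
u=[(405+562/5-80,265+312/5)];print("scene pin",onplane(c,u,.006))
u=[(405+602/5-80,265+112/5)];print("scene dome",onplane(c,u,.075))
E
```

```text
[[     0      0    640    480 306790]
 [   336    264     21     20    193]
 [   328    272     22     21    196]
 [   340    276      5      5     21]] [[319.46995665 239.44881841]
 [348.00518135 271.50777202]
 [336.04591837 283.96938776]
 [342.         278.        ]]
ring circ ((509.3819274902344, -101.1247787475586), 28.94696044921875)
[[0.75, 20.32], [0.68, 19.05], [0.89, 20.36], [0.82, 18.89], [0.74, 17.52], [0.97, 19.14], [0.9, 17.56], [-2.19, 17.65], [-2.35, 17.47], [-2.28, 18.89], [-2.21, 20.41], [-2.42, 18.93], [-2.35, 20.26], [-2.49, 20.49]]
slot 0.818664265560352
((451.5, 257.0), 9.34087085723877) [[ 0.55266596 -0.3134116   0.07      ]]
bar [ 0.55148933 -0.31451945  0.079     ] [0.04063192 0.00741324 0.        ] -2.9483026478408942
[[319.49794756 239.49960123]
 [442.         250.        ]
 [446.5        267.5       ]] [307195      1      4]
pins [[ 0.57330014 -0.30987514  0.006     ]
 [ 0.53688039 -0.31917739  0.006     ]]
mid [ 0.55509027 -0.31452627  0.006     ] 0.2500711257218946 0.03758895980603043
[[ 0.52499805 -0.08477568  0.045     ]
 [ 0.48834568 -0.12138651  0.045     ]] 0.7848310276962729 [ 0.50667187 -0.10308109  0.045     ]
scene ring ctr [[ 0.50814256 -0.10148231  0.045     ]]
scene pin [[ 0.53617987 -0.31951327  0.006     ]]
scene dome [[ 0.54921674 -0.31591031  0.075     ]]
```

```bash
python3 -m jog '[{"dy":-0.28},{"dy":-0.28},{"dy":-0.28},{"dy":-0.28},{"dy":-0.28}]' 1; python3 -m jog '[{"dy":0},{"dy":0}]'; python3 -c "
from cell import get_state as g
s=g();print(s['tcp_pos'],s['tool_rot'],s['joint_pos'].round(3))"
```

```text
[0.26124054 0.53987057 0.23070319] [-1.57178245e+00  1.93870495e-04 -4.50828377e-01] [ 0.902  0.105  0.097  1.564 -0.     1.353]validation failed for argument at $[0]...
validation failed for argument at $[0]...
```

```bash
python3 -m jog '[{"dx":0,"dy":-0.28,"dz":0,"turn":0},{"dx":0,"dy":-0.28,"dz":0,"turn":0},{"dx":0,"dy":-0.28,"dz":0,"turn":0},{"dx":0,"dy":-0.28,"dz":0,"turn":0},{"dx":0,"dy":-0.28,"dz":0,"turn":0}]' 1;  python3 -c "
from cell import get_state as g
s=g();print(s['tcp_pos'],s['tool_rot'],s['joint_pos'].round(3))"
```

```text
time: 0.65
tcp_pos: [0.2612, 0.5399, 0.4592]
tool_rot: [-1.567, -0.001, -0.451]
wrist_force: [0.2, 0.4, 0.8]
finger_gap: 0.0856
[0.26122798 0.53985683 0.45923315] [-1.56675323e+00 -8.91413814e-04 -4.50766585e-01] [0.902 0.338 0.801 2.03  0.    1.353]
```

```bash
python3 -m jog '[{"dx":0.484,"dy":0,"dz":-0.168,"turn":0},{"dx":0.484,"dy":0,"dz":-0.168,"turn":0},{"dx":0.484,"dy":0,"dz":-0.168,"turn":0},{"dx":0.484,"dy":0,"dz":-0.168,"turn":0},{"dx":0.484,"dy":0,"dz":-0.168,"turn":0}]' 1;  python3 -c "
from cell import get_state as g
s=g();print(s['tcp_pos'],s['tool_rot'],s['joint_pos'].round(3))"
```

```text
time: 1.15
tcp_pos: [0.4393, 0.3618, 0.4552]
tool_rot: [-1.571, 0.0, -0.451]
wrist_force: [0.9, 0.7, -0.1]
finger_gap: 0.0854
[0.43930831 0.36180992 0.45519261] [-1.57082613e+00  1.25058228e-04 -4.50539300e-01] [0.459 0.219 0.651 2.003 0.    0.91 ]
```

```bash
R='x'; python3 -m jog '[{"dx":0.386,"dy":0,"dz":-0.452,"turn":0},{"dx":0.386,"dy":0,"dz":-0.452,"turn":0},{"dx":0.386,"dy":0,"dz":-0.452,"turn":0},{"dx":0.386,"dy":0,"dz":-0.452,"turn":0},{"dx":0.386,"dy":0,"dz":-0.452,"turn":0}]' 1;  python3 -m jog '[{"dx":0.193,"dy":0,"dz":-0.226,"turn":0},{"dx":0.193,"dy":0,"dz":-0.226,"turn":0},{"dx":0.193,"dy":0,"dz":-0.226,"turn":0},{"dx":0.193,"dy":0,"dz":-0.226,"turn":0},{"dx":0.193,"dy":0,"dz":-0.226,"turn":0}]'; python3 -c "
from cell import get_state as g
s=g();print(s['tcp_pos'],s['tool_rot'],s['joint_pos'].round(3))"
```

```text
time: 1.65
tcp_pos: [0.5016, 0.1196, 0.4552]
tool_rot: [-1.571, 0.0, -0.451]
wrist_force: [0.0, 0.4, -0.3]
finger_gap: 0.0854
time: 2.15
tcp_pos: [0.562, -0.1114, 0.4546]
tool_rot: [-1.571, 0.001, -0.452]
wrist_force: [-0.0, 0.1, -0.9]
finger_gap: 0.0855
[ 0.56198387 -0.11142783  0.45457688] [-1.57095292e+00  7.80750022e-04 -4.52270210e-01] [-0.424  0.233  0.666  2.005 -0.     0.028]
```

```bash
python3 -m jog '[{"dx":-0.033,"dy":0.178,"dz":-0.01,"turn":0},{"dx":-0.033,"dy":0.178,"dz":-0.01,"turn":0},{"dx":-0.066,"dy":0.356,"dz":-0.019,"turn":0},{"dx":-0.066,"dy":0.356,"dz":-0.019,"turn":0},{"dx":-0.066,"dy":0.356,"dz":-0.019,"turn":0}]' 1;  python3 -m jog '[{"dx":0,"dy":0.066,"dz":0,"turn":0},{"dx":0,"dy":0.066,"dz":0,"turn":0},{"dx":0,"dy":0.066,"dz":0,"turn":0}]'; python3 - <<'E'
from cell import get_state as g, eyes
import cv2,numpy as np,pickle
s=g();print(s['tcp_pos'],s['tool_rot'],s['joint_pos'].round(3))
c=eyes.calibration("wrist");p,d=eyes.camera("wrist");cv2.imwrite("pics/w1.png",p[:,:,::-1]);pickle.dump((c,d),open("pics/w1.pkl","wb"))
E
```

```text
time: 2.65
tcp_pos: [0.517, -0.1008, 0.2213]
tool_rot: [-1.571, 0.0, -0.451]
wrist_force: [0.5, -0.3, 0.4]
finger_gap: 0.0852
time: 2.95
tcp_pos: [0.5174, -0.1008, 0.1712]
tool_rot: [-1.571, 0.001, -0.451]
wrist_force: [0.2, -1.2, 0.8]
finger_gap: 0.0851
[ 0.51742074 -0.10080432  0.17118276] [-1.57073076e+00  1.28645230e-03 -4.50842613e-01] [-0.441 -0.121 -0.235  1.457  0.     0.01 ]
```

View pics/w1.png

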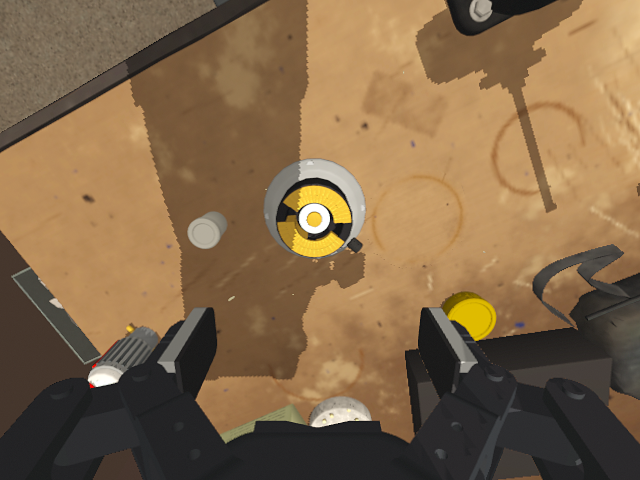

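The wrist view shows the socket at (315,218), with slots at about (287,218) and (344,228). I'll refine the centre and slot direction from it.

```bash
python3 - <<'E'
from h import *
import pickle
c,d=pickle.load(open("pics/w1.pkl","rb")); im=cv2.imread("pics/w1.png"); hsv=cv2.cvtColor(im,cv2.COLOR_BGR2HSV)
roi=np.zeros(im.shape[:2],np.uint8); cv2.circle(roi,(315,218),46,255,-1)
br=cv2.inRange(hsv,(18,110,60),(35,255,255))&roi
n,l,st,ce=cv2.connectedComponentsWithStats(br);print(st.tolist(),ce.round(1).tolist())
ys,xs=np.where(br>0);P=onplane(c,np.c_[xs,ys],.045);h=cv2.convexHull(P[:,:2].astype(np.float32)*1000)
print(cv2.minEnclosingCircle(h))
print("depth",np.median(depthpts(c,np.c_[xs,ys],d[ys,xs])[:,2]))
# outline circle fit: polar scan of outer boundary
ctr=np.array(cv2.minEnclosingCircle(h)[0])/1000
yy,xx=np.where(roi>0);Q=onplane(c,np.c_[xx,yy],.045)
for it in range(2):
    v=P[:,:2]-ctr;r=np.hypot(*v.T);a=np.arctan2(v[:,1],v[:,0])
    pts=[]
    for k in np.arange(-np.pi,np.pi,.15):
        m=(abs(np.angle(np.exp(1j*(a-k))))<.08)&(r>.015)
        if m.sum()>8 and np.percentile(r[m],98)>.018: pts.append(P[m][np.argmax(r[m])][:2])
    pts=np.array(pts);A=np.c_[2*pts,np.ones(len(pts))];x=np.linalg.lstsq(A,(pts**2).sum(1),rcond=None)[0]
    ctr=x[:2];print("fit",ctr,np.sqrt(x[2]+ctr@ctr))
v=Q[:,:2]-ctr;r=np.hypot(*v.T);a=np.arctan2(v[:,1],v[:,0])
isb=br[yy,xx]>0
m=(r>.0175)&(r<.0215)
for k in np.arange(-np.pi,np.pi,.1):
    q=m&(abs(np.angle(np.exp(1j*(a-k))))<.05); print(round(k,2),round(isb[q].mean(),2),end="; ")
q=m&~isb;print("\nslot",.5*np.angle(np.mean(np.exp(2j*a[q]))))
cv2.imwrite("pics/w1z.png",cv2.resize(im[165:270,262:372],None,fx=5.5,fy=5.5,interpolation=cv2.INTER_CUBIC))
E
```

```text
[[0, 0, 640, 480, 304273], [283, 185, 69, 39, 1332], [307, 212, 15, 15, 177], [277, 215, 68, 42, 1418]] [[319.6, 239.7], [320.0, 201.3], [313.9, 218.9], [306.8, 239.3]]
((510.4515686035156, -101.1407470703125), 29.42690086364746)
depth 0.04480886544658691
fit [ 0.51065053 -0.10092516] 0.02909538289548899
fit [ 0.51065444 -0.10092705] 0.029086967285262687
-3.14 1.0; -3.04 1.0; -2.94 1.0; -2.84 1.0; -2.74 1.0; -2.64 1.0; -2.54 0.15; -2.44 0.0; -2.34 0.54; -2.24 1.0; -2.14 1.0; -2.04 1.0; -1.94 1.0; -1.84 1.0; -1.74 1.0; -1.64 1.0; -1.54 1.0; -1.44 1.0; -1.34 1.0; -1.24 1.0; -1.14 1.0; -1.04 1.0; -0.94 1.0; -0.84 1.0; -0.74 1.0; -0.64 1.0; -0.54 1.0; -0.44 1.0; -0.34 1.0; -0.24 1.0; -0.14 1.0; -0.04 1.0; 0.06 1.0; 0.16 1.0; 0.26 1.0; 0.36 1.0; 0.46 1.0; 0.56 1.0; 0.66 0.0; 0.76 0.0; 0.86 0.0; 0.96 0.0; 1.06 0.0; 1.16 1.0; 1.26 1.0; 1.36 1.0; 1.46 1.0; 1.56 1.0; 1.66 1.0; 1.76 1.0; 1.86 1.0; 1.96 1.0; 2.06 1.0; 2.16 1.0; 2.26 1.0; 2.36 1.0; 2.46 1.0; 2.56 1.0; 2.66 1.0; 2.76 1.0; 2.86 1.0; 2.96 1.0; 3.06 1.0; 
slot 0.7995638618051564
```

View pics/w1z.png

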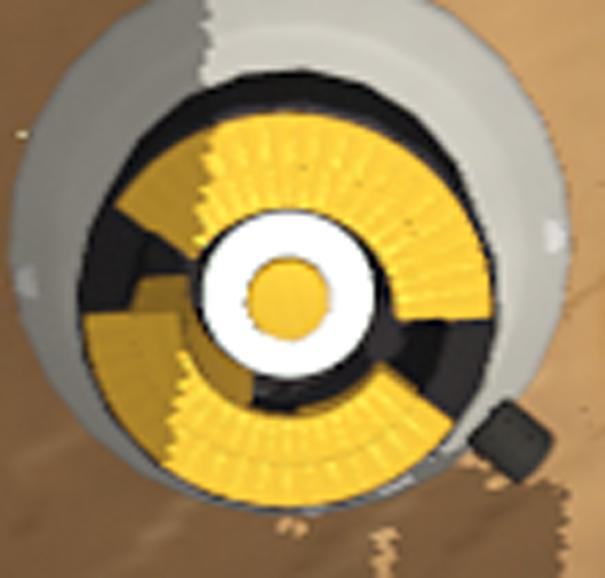

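```bash
python3 - <<'E'
from h import *
import pickle
c,d=pickle.load(open("pics/w1.pkl","rb"))
u=np.array([(118,207),(85,313),(492,320),(452,415)])/5.5+[262,165]
p=onplane(c,u,.045)[:,:2];a=np.arctan2(*(p-[.5107,-.1009]).T[::-1]);print(p,a)
L=p[:2].mean(0);R=p[2:].mean(0);print(L,R,np.arctan2(*(R-L)[::-1]))
E
python3 -m jog '[{"dx":0,"dy":0,"dz":0,"turn":-0.5},{"dx":0,"dy":0,"dz":0,"turn":-0.5},{"dx":0,"dy":0,"dz":0,"turn":-0.5},{"dx":0,"dy":0,"dz":0,"turn":-0.5},{"dx":0,"dy":0,"dz":0,"turn":-0.5}]'
python3 -m jog '[{"dx":0,"dy":0,"dz":0,"turn":-0.4},{"dx":0,"dy":0,"dz":0,"turn":-0.4},{"dx":0,"dy":0,"dz":0,"turn":-0.4},{"dx":0,"dy":0,"dz":0,"turn":-0.4},{"dx":0,"dy":0,"dz":0,"turn":-0.4}]'
python3 -m jog '[{"dx":0,"dy":0,"dz":0,"turn":-0.2},{"dx":0,"dy":0,"dz":0,"turn":-0.2},{"dx":0,"dy":0,"dz":0,"turn":-0.2},{"dx":0,"dy":0,"dz":0,"turn":-0.2},{"dx":0,"dy":0,"dz":0,"turn":-0.2}]'
python3 - <<'E'
from cell import get_state as g, eyes
import cv2,numpy as np,pickle
s=g();print(s['tcp_pos'],s['tool_rot'],s['joint_pos'].round(3))
c=eyes.calibration("wrist");p,d=eyes.camera("wrist");cv2.imwrite("pics/w2.png",p[:,:,::-1]);pickle.dump((c,d),open("pics/w2.pkl","wb"))
E
```

```text
[[ 0.48626498 -0.11560725]
 [ 0.49792658 -0.12702662]
 [ 0.5243367  -0.07483287]
 [ 0.53492444 -0.08595824]] [-2.59978312 -2.02552801  1.08881013  0.55268474]
[ 0.49209578 -0.12131694] [ 0.52963057 -0.08039556] 0.8285367094966964
time: 3.5
tcp_pos: [0.52, -0.102, 0.1751]
tool_rot: [-1.575, -0.004, 0.305]
wrist_force: [0.1, 0.1, -0.4]
finger_gap: 0.0852
time: 4.0
tcp_pos: [0.52, -0.102, 0.1751]
tool_rot: [-1.577, -0.001, 1.055]
wrist_force: [0.2, -0.4, 0.4]
finger_gap: 0.0856
time: 4.5
tcp_pos: [0.5198, -0.1019, 0.1746]
tool_rot: [-1.575, 0.003, 1.681]
wrist_force: [1.1, -0.4, 0.5]
finger_gap: 0.0854
[ 0.51982969 -0.10193053  0.17462955] [-1.5753766   0.0026967   1.68067623] [-0.441 -0.122 -0.23   1.457  0.    -2.122]
```

View pics/w2.png

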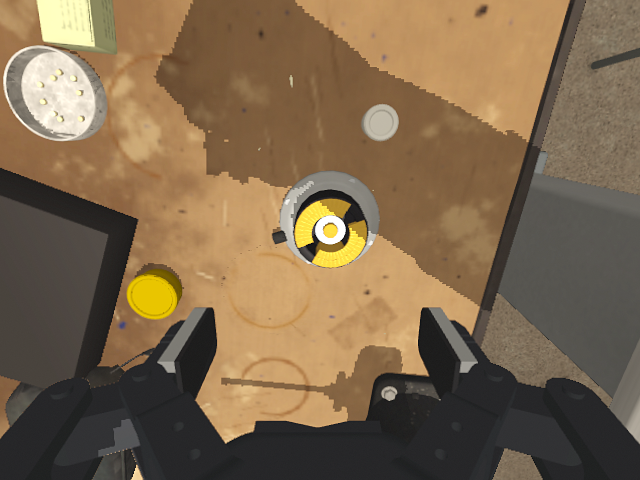

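Second wrist view: socket at (330,231), with slots at about (355,210) and (305,253). I'll fit it the same way.

```bash
cat > ring.py <<'E'
from h import *
import pickle
def ring(name,px,rad=46):
    c,d=pickle.load(open(f"pics/{name}.pkl","rb")); im=cv2.imread(f"pics/{name}.png"); hsv=cv2.cvtColor(im,cv2.COLOR_BGR2HSV)
    roi=np.zeros(im.shape[:2],np.uint8); cv2.circle(roi,px,rad,255,-1)
    br=cv2.inRange(hsv,(18,110,60),(35,255,255))&roi
    n,l,st,ce=cv2.connectedComponentsWithStats(br)
    for i in range(1,n):
        if st[i,4]<100: br[l==i]=0
    ys,xs=np.where(br>0);P=onplane(c,np.c_[xs,ys],.045)
    ctr=np.array(cv2.minEnclosingCircle(P[:,:2].astype(np.float32)*1000)[0])/1000
    for it in range(3):
        v=P[:,:2]-ctr;r=np.hypot(*v.T);a=np.arctan2(v[:,1],v[:,0]);pts=[]
        for k in np.arange(-np.pi,np.pi,.1):
            m=(abs(np.angle(np.exp(1j*(a-k))))<.05)
            if m.sum()>8 and r[m].max()>.027: pts.append(P[m][np.argmax(r[m])][:2])
        pts=np.array(pts);A=np.c_[2*pts,np.ones(len(pts))];x=np.linalg.lstsq(A,(pts**2).sum(1),rcond=None)[0];ctr=x[:2]
    print(name,"ctr",ctr.round(4),"R",np.sqrt(x[2]+ctr@ctr).round(4))
    yy,xx=np.where(roi>0);Q=onplane(c,np.c_[xx,yy],.045);v=Q[:,:2]-ctr;r=np.hypot(*v.T);a=np.arctan2(v[:,1],v[:,0])
    q=(r>.0235)&(r<.0275)&~(br[yy,xx]>0)
    for s in (1,-1):
        w=a[q]-(.8 if s>0 else .8-np.pi); w=np.angle(np.exp(1j*w)); w=w[abs(w)<.8]; print(" slot edges",(.8+np.percentile(w,[3,97])).round(3),"mid",.8+w.mean().round(3))
    g=onplane(c,[ce[[i for i in range(1,n) if 50<st[i,4]<400][0]]],.0375); print(" plunger",g.round(4))
    cv2.imwrite(f"pics/{name}z.png",cv2.resize(im[px[1]-52:px[1]+52,px[0]-55:px[0]+55],None,fx=5.5,fy=5.5,interpolation=cv2.INTER_CUBIC))
E
python3 -c "
from ring import *
ring('w1',(315,218));ring('w2',(330,231))"
```

```text
w1 ctr [ 0.5105 -0.1012] R 0.0292
 slot edges [0.573 1.086] mid 0.8290000000000001
 slot edges [0.566 1.088] mid 0.8230000000000001
 plunger [[ 0.5099 -0.101   0.0375]]
w2 ctr [ 0.5103 -0.1012] R 0.0292
 slot edges [0.576 1.072] mid 0.8230000000000001
 slot edges [0.568 1.076] mid 0.8210000000000001
 plunger [[ 0.5106 -0.102   0.0375]]
```

View pics/w2z.png

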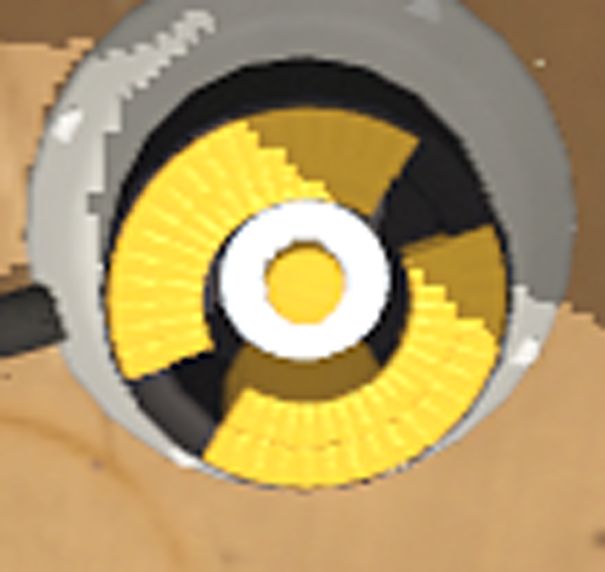

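```bash
python3 -m jog '[{"dx":-0.06,"dy":-0.032,"dz":0,"turn":0.2},{"dx":-0.12,"dy":-0.032,"dz":-0.011,"turn":0.2},{"dx":-0.18,"dy":-0.032,"dz":-0.011,"turn":0.2},{"dx":-0.24,"dy":-0.032,"dz":-0.011,"turn":0.2},{"dx":-0.2685,"dy":-0.032,"dz":-0.011,"turn":0.2}]'
python3 -m jog '[{"dx":0,"dy":0,"dz":0,"turn":0.335},{"dx":0,"dy":0,"dz":0,"turn":0.335},{"dx":0,"dy":0,"dz":0,"turn":0.335},{"dx":0,"dy":0,"dz":0,"turn":0.335},{"dx":0,"dy":0,"dz":0,"turn":0.335}]'
python3 -m jog '[{"dx":0,"dy":0,"dz":0,"turn":0.12},{"dx":0,"dy":0,"dz":0,"turn":0.12},{"dx":0,"dy":0,"dz":0,"turn":0.12},{"dx":0,"dy":0,"dz":0,"turn":0.12}]'
python3 - <<'E'
from cell import get_state as g, eyes
import cv2,numpy as np,pickle
s=g();print(s['tcp_pos'],s['tool_rot'],s['joint_pos'].round(3))
c=eyes.calibration("wrist");p,d=eyes.camera("wrist");cv2.imwrite("pics/w3.png",p[:,:,::-1]);pickle.dump((c,d),open("pics/w3.pkl","wb"))
E
```

```text
time: 5.05
tcp_pos: [0.5498, -0.3181, 0.1976]
tool_rot: [-1.573, 0.001, 1.037]
wrist_force: [1.4, -0.3, -0.8]
finger_gap: 0.0852
time: 5.55
tcp_pos: [0.5501, -0.3143, 0.1982]
tool_rot: [-1.573, -0.001, 0.289]
wrist_force: [0.6, -0.4, -0.7]
finger_gap: 0.0852
time: 5.95
tcp_pos: [0.5501, -0.3142, 0.198]
tool_rot: [-1.572, -0.002, -0.082]
wrist_force: [-0.0, -0.8, 0.7]
finger_gap: 0.0855
[ 0.55008867 -0.31417313  0.1979909 ] [-1.57197526 -0.0017661  -0.0821811 ] [-0.725  0.2    0.141  1.51   0.    -0.643]
```

View pics/w3.png

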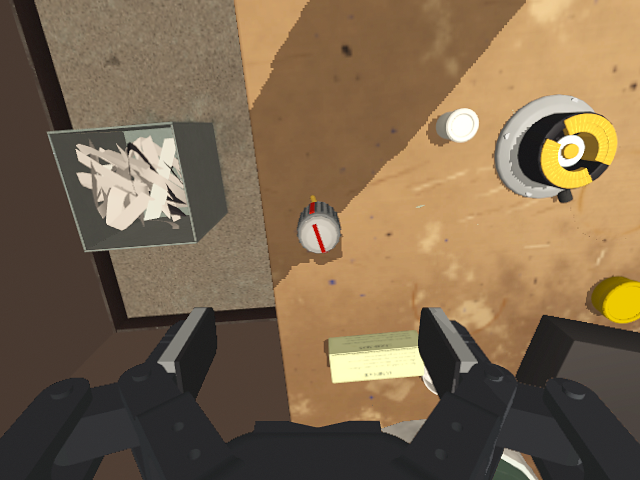

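The lamp dome is at (319,234), with the red bar from (314,224) to (325,252) and a pin visible at (313,197).

```bash
python3 - <<'E'
from h import *
import pickle
c,d=pickle.load(open("pics/w3.pkl","rb"));im=cv2.imread("pics/w3.png");hsv=cv2.cvtColor(im,cv2.COLOR_BGR2HSV)
roi=np.zeros(im.shape[:2],np.uint8);cv2.circle(roi,(319,234),25,255,-1)
yy,xx=np.where(roi>0);P=depthpts(c,np.c_[xx,yy],d[yy,xx]);m=P[:,2]>.066
print("top z",P[:,2].max(),"dome pts mean",P[m].mean(0),cv2.minEnclosingCircle((P[m][:,:2]*1000).astype(np.float32)))
top=P[:,2]>.0785;print(P[top].mean(0),top.sum())
red=(cv2.inRange(hsv,(0,120,100),(8,255,255))|cv2.inRange(hsv,(172,120,100),(180,255,255)))&roi
n,l,st,ce=cv2.connectedComponentsWithStats(red);print(st.tolist(),ce.round(1).tolist())
i=max(range(1,n),key=lambda i:st[i,3]);ys,xs=np.where(l==i);Q=depthpts(c,np.c_[xs,ys],d[ys,xs]);Q=Q[Q[:,2]>.07];mm=Q.mean(0);vt=np.linalg.svd(Q[:,:2]-mm[:2])[2];print("bar",mm,np.arctan(vt[0,1]/vt[0,0]))
r2=np.zeros_like(roi);cv2.circle(r2,(313,198),8,255,-1);ye=cv2.inRange(hsv,(15,120,90),(35,255,255))&r2;ys,xs=np.where(ye>0);print(len(xs),xs.mean(),ys.mean());p=onplane(c,[(xs.mean(),ys.min())],.006);print("pin",p)
cv2.imwrite("pics/w3z.png",cv2.resize(im[185:265,280:360],None,fx=7,fy=7,interpolation=cv2.INTER_CUBIC))
E
```

```text
top z 0.3402997394513662 dome pts mean [ 0.55144003 -0.31428565  0.07681215] ((521.0822143554688, -313.16619873046875), 50.67166519165039)
[ 0.55137268 -0.31438092  0.08925287] 264
[[0, 0, 640, 480, 307059], [309, 210, 6, 4, 17], [312, 224, 16, 29, 124]] [[319.5, 239.5], [311.6, 211.5], [318.6, 238.4]]
bar [ 0.55499128 -0.31485284  0.07954764] 0.23580396597203557
141 312.35460992907804 196.63829787234042
pin [[ 0.5300286  -0.31850962  0.006     ]]
```

View pics/w3z.png

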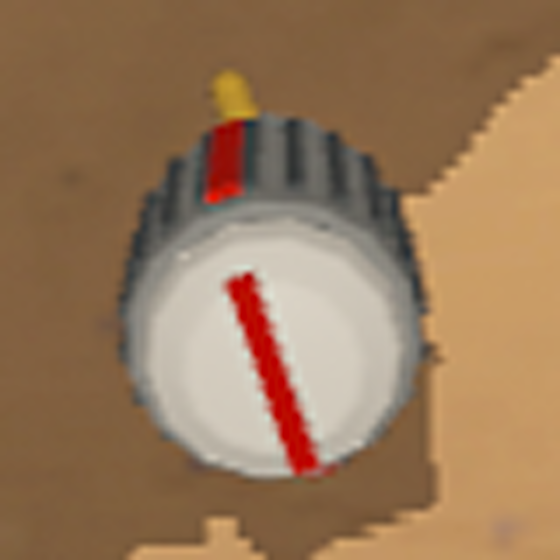

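```bash
python3 - <<'E'
from h import *
import pickle
c,d=pickle.load(open("pics/w3.pkl","rb"))
yy,xx=np.mgrid[185:265,280:360];xx=xx.ravel();yy=yy.ravel();P=depthpts(c,np.c_[xx,yy],d[yy,xx])
for lo,hi in((.070,.082),(.076,.082)):
    m=(P[:,2]>lo)&(P[:,2]<hi)&(abs(P[:,0]-.552)<.03)&(abs(P[:,1]+.3145)<.03);q=P[m]
    print(m.sum(),q.mean(0),cv2.minEnclosingCircle((q[:,:2]*1000).astype(np.float32)))
m=(P[:,2]>.02)&(P[:,2]<.066)&(abs(P[:,0]-.552)<.03)&(abs(P[:,1]+.3145)<.03);q=P[m][:,:2]
from scipy.optimize import least_squares
f=least_squares(lambda x:np.hypot(q[:,0]-x[0],q[:,1]-x[1])-.0175,[.552,-.3145],loss='soft_l1',f_scale=.001);print("sleeve fit",f.x,m.sum(),np.abs(f.fun).mean())
E
```

```text
1046 [ 0.55297155 -0.31438022  0.07672654] ((554.7368774414062, -314.7794494628906), 15.04490852355957)
672 [ 0.5542755  -0.31449759  0.07819887] ((554.3549194335938, -314.72589111328125), 12.679234504699707)
sleeve fit [ 0.55463828 -0.3145543 ] 468 0.0005600682246156501
```

```bash
python3 -m jog '[{"dx":0.0055,"dy":0.05,"dz":0,"turn":0},{"dx":0.0055,"dy":0.1,"dz":0,"turn":0},{"dx":0.0055,"dy":0.15,"dz":0,"turn":0},{"dx":0.0055,"dy":0.18,"dz":0,"turn":0},{"dx":0.0055,"dy":0.19,"dz":0,"turn":0}]'
python3 -m jog '[{"dx":0,"dy":0.01,"dz":0,"turn":0},{"dx":0,"dy":0.021,"dz":0,"turn":0},{"dx":0,"dy":0.021,"dz":0,"turn":0}]'
python3 -c "
from cell import get_state as g
s=g();print(s['tcp_pos'],s['tool_rot'],s['joint_pos'].round(3),s['wrist_force'])"
```

```text
time: 6.5
tcp_pos: [0.5526, -0.3128, 0.0415]
tool_rot: [-1.568, 0.003, -0.077]
wrist_force: [0.2, 0.6, -0.1]
finger_gap: 0.0855
time: 6.8
tcp_pos: [0.554, -0.3141, 0.0276]
tool_rot: [-1.571, -0.0, -0.078]
wrist_force: [0.2, 0.0, 0.2]
finger_gap: 0.0857
[ 0.55399421 -0.31410567  0.02763845] [-1.57091507e+00 -2.99189332e-04 -7.76566016e-02] [-0.721  0.277 -0.083  1.211  0.    -0.643] [0.2330302  0.00080712 0.23320449]
```

```bash
python3 -m jog '[{"dx":0,"dy":-0.002,"dz":0,"turn":0},{"dx":0,"dy":-0.002,"dz":0,"turn":0},{"dx":0,"dy":-0.002,"dz":0,"turn":0},{"dx":0,"dy":-0.002,"dz":0,"turn":0},{"dx":0,"dy":-0.002,"dz":0,"turn":0}]' 0 45
python3 -m jog '[{"dx":0,"dy":0,"dz":0,"turn":0},{"dx":0,"dy":0,"dz":0,"turn":0},{"dx":0,"dy":0,"dz":0,"turn":0},{"dx":0,"dy":0,"dz":0,"turn":0},{"dx":0,"dy":0,"dz":0,"turn":0}]'
python3 -m jog '[{"dx":0,"dy":-0.05,"dz":0,"turn":0},{"dx":0,"dy":-0.1,"dz":0,"turn":0},{"dx":0,"dy":-0.15,"dz":0,"turn":0},{"dx":0,"dy":-0.15,"dz":0,"turn":0},{"dx":0,"dy":-0.15,"dz":0,"turn":0}]'
python3 - <<'E'
from cell import get_state as g, eyes
import cv2,numpy as np,pickle
s=g();print(s['tcp_pos'],s['tool_rot'],s['joint_pos'].round(3))
for n in("wrist","top","scene"):
    c=eyes.calibration(n);p,d=eyes.camera(n);cv2.imwrite(f"pics/g_{n}.png",p[:,:,::-1]);pickle.dump((c,d),open(f"pics/g_{n}.pkl","wb"))
E
```

```text
time: 7.3
tcp_pos: [0.5542, -0.3142, 0.0299]
tool_rot: [-1.571, -0.001, -0.078]
wrist_force: [-0.3, 0.7, 5.2]
finger_gap: 0.0342
time: 7.8
tcp_pos: [0.5542, -0.3142, 0.0298]
tool_rot: [-1.571, -0.001, -0.078]
wrist_force: [-0.3, 0.1, 5.6]
finger_gap: 0.034
time: 8.3
tcp_pos: [0.5542, -0.3143, 0.1497]
tool_rot: [-1.572, -0.001, -0.078]
wrist_force: [-1.0, -0.8, -1.2]
finger_gap: 0.0339
[ 0.55422689 -0.31430537  0.14973109] [-1.57161134e+00 -1.25904454e-03 -7.77709013e-02] [-0.721  0.215  0.071  1.425  0.    -0.643]
```

View pics/g_wrist.png

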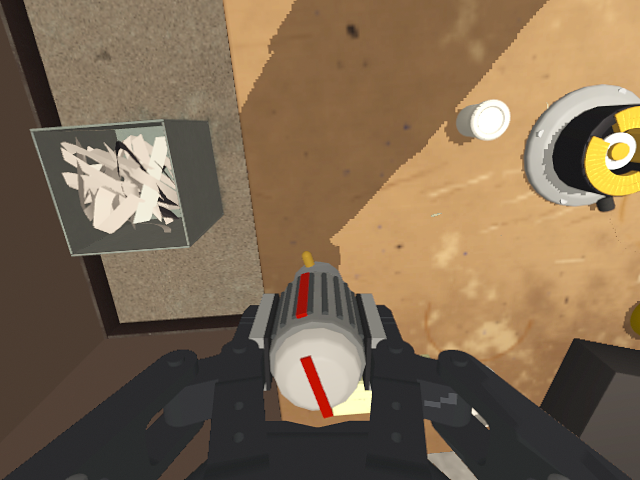

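View pics/g_scene.png

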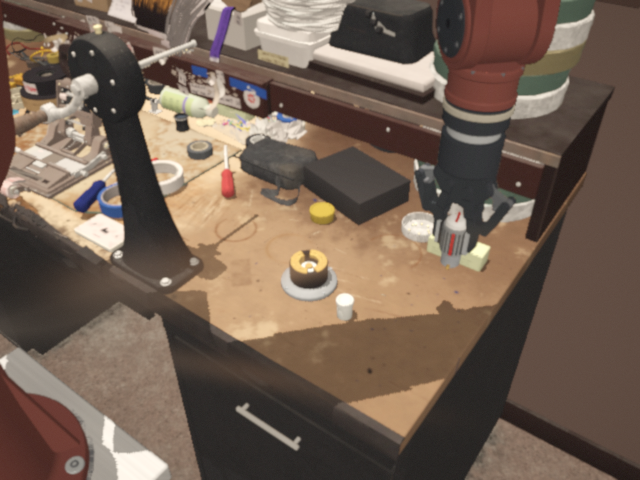

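The lamp is held upright between the pads, with the dome at (318,368) and the bar from (305,358) to (328,415). I'll measure how it sits in the hand.

```bash
cat > lamp.py <<'E'
from h import *
import pickle
from scipy.optimize import least_squares
from cell import get_state
def lamp(name,win,tcp,zt):
    "zt: expected dome top z"
    c,d=pickle.load(open(f"pics/{name}.pkl","rb"));im=cv2.imread(f"pics/{name}.png");hsv=cv2.cvtColor(im,cv2.COLOR_BGR2HSV)
    u0,v0,u1,v1=win;yy,xx=np.mgrid[v0:v1,u0:u1];xx=xx.ravel();yy=yy.ravel();P=depthpts(c,np.c_[xx,yy],d[yy,xx])
    near=np.hypot(P[:,0]-tcp[0],P[:,1]-tcp[1])<.022
    m=near&(P[:,2]>zt-.006)&(hsv[yy,xx,1]<60)&(hsv[yy,xx,2]>120);q=P[m];print("dome top z p99",np.percentile(q[:,2],99).round(4),cv2.minEnclosingCircle((q[:,:2]*1000).astype(np.float32)))
    red=((hsv[yy,xx,0]<9)|(hsv[yy,xx,0]>171))&(hsv[yy,xx,1]>150)&near
    Q=P[red&(P[:,2]>zt-.004)];mm=Q.mean(0);vt=np.linalg.svd(Q[:,:2]-mm[:2],full_matrices=False)[2];print("bar",mm.round(4),len(Q),"ang",np.arctan(vt[0,1]/vt[0,0]).round(3))
    R=P[red&(P[:,2]<zt-.013)]
    if len(R)>10:
        mr=R.mean(0);print("rib mean",mr.round(4),"z",R[:,2].min().round(4),R[:,2].max().round(4))
        A=np.linalg.svd(R-mr,full_matrices=False)[2][0];print(" rib dir",A.round(3))
    # sleeve
    s=near&(P[:,2]>zt-.055)&(P[:,2]<zt-.016)&(np.hypot(P[:,0]-tcp[0],P[:,1]-tcp[1])<.0205);q=P[s]
    f=least_squares(lambda x:np.hypot(q[:,0]-x[0],q[:,1]-x[1])-.0175,tcp[:2],loss='soft_l1',f_scale=.0005);print("sleeve",f.x.round(4),len(q),np.abs(f.fun).mean().round(4))
E
python3 -c "
from lamp import *
lamp('g_wrist',(270,260,370,420),[.5542,-.3143,.1497],.1497+.0507)"
```

```text
dome top z p99 0.1993 ((554.3385009765625, -315.447998046875), 14.2310209274292)
bar [ 0.5546 -0.3158  0.1995] 658 ang 0.237
rib mean [ 0.537  -0.3199  0.1691] z 0.1308 0.1846
 rib dir [-0.001 -0.003  1.   ]
sleeve [ 0.5546 -0.3155] 4009 0.0007
```

```bash
python3 -m jog '[{"dx":-0.016,"dy":0,"dz":0.055,"turn":-0.04},{"dx":-0.032,"dy":0.01,"dz":0.11,"turn":-0.08},{"dx":-0.048,"dy":0.015,"dz":0.165,"turn":-0.12},{"dx":-0.064,"dy":0.025,"dz":0.22,"turn":-0.155},{"dx":-0.0763,"dy":0.025,"dz":0.2618,"turn":-0.1865}]'
python3 -m jog '[{"dx":0,"dy":0,"dz":0,"turn":0},{"dx":0,"dy":0,"dz":0,"turn":0},{"dx":0,"dy":0,"dz":0,"turn":0}]'
python3 - <<'E'
from cell import get_state as g, eyes
import cv2,numpy as np,pickle
s=g();print(s['tcp_pos'],s['tool_rot'],s['joint_pos'].round(3),s['wrist_force'])
for n in("wrist","scene"):
    c=eyes.calibration(n);p,d=eyes.camera(n);cv2.imwrite(f"pics/s_{n}.png",p[:,:,::-1]);pickle.dump((c,d),open(f"pics/s_{n}.pkl","wb"))
from lamp import lamp
lamp('s_wrist',(270,260,370,420),s['tcp_pos'],s['tcp_pos'][2]+.0505)
E
```

```text
time: 8.95
tcp_pos: [0.507, -0.0974, 0.1263]
tool_rot: [-1.567, 0.002, 0.513]
wrist_force: [0.0, -0.2, -1.0]
finger_gap: 0.0337
time: 9.25
tcp_pos: [0.5091, -0.1009, 0.1285]
tool_rot: [-1.57, 0.001, 0.507]
wrist_force: [1.3, 0.1, -1.7]
finger_gap: 0.0341
[ 0.50909394 -0.10093471  0.12847018] [-1.57024559e+00  5.48610655e-04  5.06852936e-01] [-0.448 -0.138 -0.328  1.381 -0.    -0.955] [ 1.29312466  0.08499467 -1.67951818]
dome top z p99 0.1781 ((509.3831481933594, -102.925048828125), 14.370515823364258)
bar [ 0.5095 -0.1029  0.1784] 649 ang 0.823
rib mean [ 0.4973 -0.1158  0.148 ] z 0.1111 0.1634
 rib dir [ 0.003 -0.002  1.   ]
sleeve [ 0.5094 -0.1024] 3924 0.0007
```

View pics/s_wrist.png

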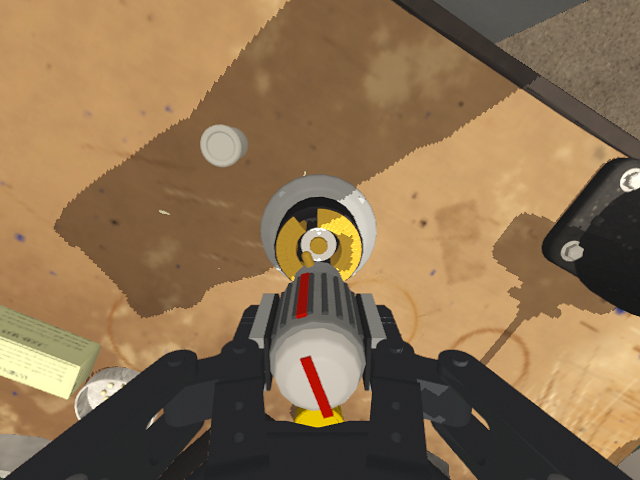

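View pics/s_scene.png

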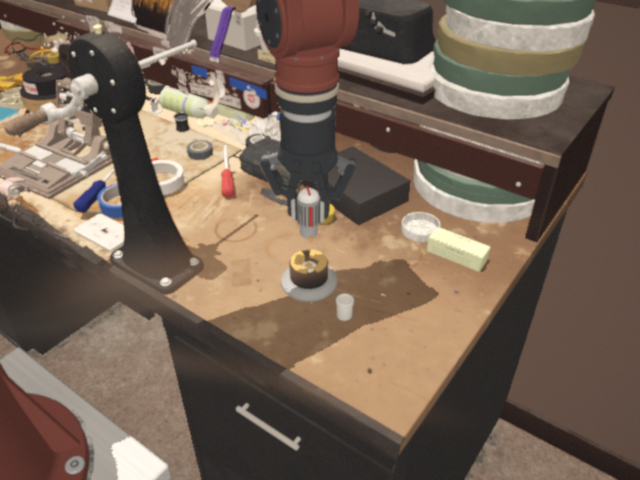

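The vision puts the lamp's axis about 1.5 mm off the TCP sideways. I'll check that against the scene camera using depth fits for both lamp and ring.

```bash
python3 - <<'E'
from h import *
import pickle
from scipy.optimize import least_squares
c,d=pickle.load(open("pics/s_scene.pkl","rb"));im=cv2.imread("pics/s_scene.png")
yy,xx=np.mgrid[170:300,270:350];xx=xx.ravel();yy=yy.ravel();P=depthpts(c,np.c_[xx,yy],d[yy,xx])
r=np.hypot(P[:,0]-.509,P[:,1]+.102)
hsv=cv2.cvtColor(im,cv2.COLOR_BGR2HSV)[yy,xx]
def fit(m,R):
    q=P[m];f=least_squares(lambda x:np.hypot(q[:,0]-x[0],q[:,1]-x[1])-R,[.509,-.102],loss='soft_l1',f_scale=.0005);print(f.x.round(4),m.sum(),np.abs(f.fun).mean().round(4))
fit((r<.022)&(P[:,2]>.125)&(P[:,2]<.160),.0175)
fit((r<.018)&(P[:,2]>.104)&(P[:,2]<.120),.0135)
fit((r<.036)&(P[:,2]>.018)&(P[:,2]<.038),.031)
m=(r<.035)&(P[:,2]>.043)&(P[:,2]<.047);print(m.sum(),cv2.minEnclosingCircle((P[m][:,:2]*1000).astype(np.float32)))
# silhouette check: columns of sleeve at z .14 , housing at .03
for z in (.112,.15): print(project(c,[[.5091,-.1009,z]]))
# edges of steel base by column
for row in (228,232):
    q=P[(yy==row)];x=xx[yy==row];k=(np.hypot(q[:,0]-.509,q[:,1]+.102)<.022)&(q[:,2]>.09);print(row,x[k].min(),x[k].max(),q[k][:,2].mean())
C,D=pickle.load(open("pics/s_wrist.pkl","rb"));R=Ro.from_euler('xyz',[-1.5702,.0005,.5069]).as_matrix();print("cam eye in tool",(C['eye']-[.50909,-.10093,.12847])@R)
E
```

```text
[ 0.5094 -0.1013] 497 0.0013
[ 0.5097 -0.1006] 140 0.0009
[ 0.5101 -0.0998] 529 0.0057
456 ((508.8465576171875, -101.2481460571289), 31.23442268371582)
[[307.97370081 227.04845585]]
[[307.67341975 206.38093614]]
228 300 316 0.11791940950037973
232 300 316 0.11052967530543797
cam eye in tool [-0.08037996 -0.14245037 -0.00178356]
```

```bash
python3 -m jog '[{"dx":0,"dy":0.02,"dz":0,"turn":0},{"dx":0,"dy":0.04,"dz":0,"turn":0},{"dx":0,"dy":0.055,"dz":0,"turn":0},{"dx":0,"dy":0.065,"dz":0,"turn":0},{"dx":0,"dy":0.065,"dz":0,"turn":0}]'
python3 -m jog '[{"dx":0,"dy":0,"dz":0,"turn":0},{"dx":0,"dy":0.001,"dz":0,"turn":0},{"dx":0,"dy":0.002,"dz":0,"turn":0},{"dx":0,"dy":0.003,"dz":0,"turn":0},{"dx":0,"dy":0.003,"dz":0,"turn":0}]'
```

```text
time: 9.85
tcp_pos: [0.5082, -0.0999, 0.0752]
tool_rot: [-1.568, 0.002, 0.508]
wrist_force: [0.6, 0.5, -1.3]
finger_gap: 0.0339
time: 10.35
tcp_pos: [0.5093, -0.1004, 0.0749]
tool_rot: [-1.571, -0.0, 0.508]
wrist_force: [-0.2, -0.8, -1.3]
finger_gap: 0.0341
```

```bash
python3 -m jog '[{"dx":0,"dy":0.001,"dz":0,"turn":0},{"dx":0,"dy":0.002,"dz":0,"turn":0},{"dx":0,"dy":0.003,"dz":0,"turn":0},{"dx":0,"dy":0.003,"dz":0,"turn":0}]'
python3 -m jog '[{"dx":0,"dy":0.001,"dz":0,"turn":0},{"dx":0,"dy":0.002,"dz":0,"turn":0},{"dx":0,"dy":0.003,"dz":0,"turn":0},{"dx":0,"dy":0.003,"dz":0,"turn":0}]'
```

```text
time: 10.75
tcp_pos: [0.5092, -0.1004, 0.0722]
tool_rot: [-1.571, 0.0, 0.508]
wrist_force: [-0.4, -0.4, -1.6]
finger_gap: 0.0337
time: 11.15
tcp_pos: [0.5092, -0.1004, 0.0698]
tool_rot: [-1.571, 0.0, 0.508]
wrist_force: [-0.2, -0.6, -1.3]
finger_gap: 0.0338
```

```bash
python3 -m jog '[{"dx":0,"dy":0.001,"dz":0,"turn":0},{"dx":0,"dy":0.002,"dz":0,"turn":0},{"dx":0,"dy":0.003,"dz":0,"turn":0},{"dx":0,"dy":0.003,"dz":0,"turn":0}]'
python3 -m jog '[{"dx":0,"dy":0.001,"dz":0,"turn":0},{"dx":0,"dy":0.002,"dz":0,"turn":0},{"dx":0,"dy":0.003,"dz":0,"turn":0},{"dx":0,"dy":0.003,"dz":0,"turn":0}]'
```

```text
time: 11.55
tcp_pos: [0.5092, -0.1004, 0.0675]
tool_rot: [-1.571, -0.0, 0.508]
wrist_force: [0.0, -0.5, -2.3]
finger_gap: 0.0341
time: 11.95
tcp_pos: [0.5093, -0.1004, 0.0653]
tool_rot: [-1.571, -0.0, 0.508]
wrist_force: [-2.3, 1.4, 4.7]
finger_gap: 0.034
```

```bash
python3 -m jog '[{"dx":0,"dy":0.001,"dz":0,"turn":0},{"dx":0,"dy":0.002,"dz":0,"turn":0},{"dx":0,"dy":0.003,"dz":0,"turn":0},{"dx":0,"dy":0.003,"dz":0,"turn":0}]'
python3 -m jog '[{"dx":0,"dy":0.001,"dz":0,"turn":0},{"dx":0,"dy":0.002,"dz":0,"turn":0},{"dx":0,"dy":0.003,"dz":0,"turn":0},{"dx":0,"dy":0.003,"dz":0,"turn":0}]'
```

```text
time: 12.35
tcp_pos: [0.5093, -0.1004, 0.0629]
tool_rot: [-1.571, -0.0, 0.508]
wrist_force: [-3.0, 1.6, 6.2]
finger_gap: 0.034
time: 12.75
tcp_pos: [0.5094, -0.1004, 0.0607]
tool_rot: [-1.571, -0.0, 0.508]
wrist_force: [-1.8, 1.0, 7.1]
finger_gap: 0.0337
```

```bash
python3 -m jog '[{"dx":0,"dy":0.001,"dz":0,"turn":0},{"dx":0,"dy":0.002,"dz":0,"turn":0},{"dx":0,"dy":0.003,"dz":0,"turn":0},{"dx":0,"dy":0.004,"dz":0,"turn":0},{"dx":0,"dy":0.004,"dz":0,"turn":0}]'; python3 - <<'E'
from cell import get_state as g, eyes
import cv2,pickle
s=g();print(s['tcp_pos'],s['wrist_force'],s['moment'])
for n in("wrist",):
    c=eyes.calibration(n);p,d=eyes.camera(n);cv2.imwrite(f"pics/t_{n}.png",p[:,:,::-1]);pickle.dump((c,d),open(f"pics/t_{n}.pkl","wb"))
from lamp import lamp
lamp('t_wrist',(270,260,370,420),s['tcp_pos'],s['tcp_pos'][2]+.0505)
E
```

```text
time: 13.25
tcp_pos: [0.5094, -0.1004, 0.0577]
tool_rot: [-1.571, -0.0, 0.508]
wrist_force: [-3.9, 2.2, 8.0]
finger_gap: 0.0344
[ 0.50942953 -0.10040583  0.05770383] [-3.90362739  2.20493315  7.96805748] [ 0.40947619  0.85817259 -0.00941994]
dome top z p99 0.1073 ((509.63922119140625, -102.36478424072266), 14.307976722717285)
bar [ 0.51   -0.1022  0.1076] 661 ang 0.825
rib mean [ 0.4975 -0.1153  0.0772] z 0.0406 0.0933
 rib dir [ 0.005 -0.003  1.   ]
sleeve [ 0.5097 -0.1019] 3940 0.0007
```

```bash
python3 -m jog '[{"dx":-0.0003,"dy":0,"dz":0.0005,"turn":0},{"dx":-0.0003,"dy":0,"dz":0.0005,"turn":0.015},{"dx":-0.0003,"dy":0,"dz":0.0005,"turn":0.03},{"dx":-0.0003,"dy":0,"dz":0.0005,"turn":0.045},{"dx":-0.0003,"dy":0,"dz":0.0005,"turn":0.06}]'; python3 -c "
from cell import get_state as g
s=g();print(s['moment'],s['wrist_force'])"
```

```text
time: 13.8
tcp_pos: [0.5098, -0.1007, 0.0582]
tool_rot: [-1.573, -0.002, 0.318]
wrist_force: [-1.5, 0.2, 8.3]
finger_gap: 0.0341
[0.03429765 0.18326185 0.01433564] [-1.47799903  0.15774296  8.33558095]
```

Turning freely, with moment about z near zero. I'll continue.

```bash
python3 -m jog '[{"dx":0,"dy":0,"dz":0,"turn":0.025},{"dx":0,"dy":0,"dz":0,"turn":0.05},{"dx":0,"dy":0,"dz":0,"turn":0.075},{"dx":0,"dy":0,"dz":0,"turn":0.1},{"dx":0,"dy":0,"dz":0,"turn":0.12}]'; python3 -c "
from cell import get_state as g
s=g();print(s['moment'],s['wrist_force'])"; python3 -m jog '[{"dx":0,"dy":0,"dz":0,"turn":0.025},{"dx":0,"dy":0,"dz":0,"turn":0.05},{"dx":0,"dy":0,"dz":0,"turn":0.075},{"dx":0,"dy":0,"dz":0,"turn":0.1},{"dx":0,"dy":0,"dz":0,"turn":0.12}]'; python3 -c "
from cell import get_state as g
s=g();print(s['moment'],s['wrist_force'])"
```

```text
time: 14.3
tcp_pos: [0.51, -0.1008, 0.0583]
tool_rot: [-1.572, -0.003, -0.061]
wrist_force: [-0.1, 0.6, 8.2]
finger_gap: 0.0346
[-0.05440088  0.10649354  0.06282788] [-0.05924587  0.60685368  8.21541711]
time: 14.8
tcp_pos: [0.51, -0.1009, 0.0583]
tool_rot: [-1.571, -0.003, -0.438]
wrist_force: [-1.0, -1.0, 8.7]
finger_gap: 0.0342
[-0.10051871  0.04815915  0.0370416 ] [-1.002068   -0.95444129  8.72608434]
```

```bash
python3 -m jog '[{"dx":0,"dy":0,"dz":0,"turn":0.025},{"dx":0,"dy":0,"dz":0,"turn":0.05},{"dx":0,"dy":0,"dz":0,"turn":0.075},{"dx":0,"dy":0,"dz":0,"turn":0.1},{"dx":0,"dy":0,"dz":0,"turn":0.12}]'; python3 -m jog '[{"dx":0,"dy":0,"dz":0,"turn":0.006},{"dx":0,"dy":0,"dz":0,"turn":0.012},{"dx":0,"dy":0,"dz":0,"turn":0.018},{"dx":0,"dy":0,"dz":0,"turn":0.025},{"dx":0,"dy":0,"dz":0,"turn":0.025}]'; python3 -c "
from cell import get_state as g
s=g();print(s['moment'],s['wrist_force'])"
```

```text
time: 15.3
tcp_pos: [0.51, -0.1008, 0.0583]
tool_rot: [-1.57, -0.003, -0.815]
wrist_force: [-0.8, -0.3, 9.1]
finger_gap: 0.0341
time: 15.8
tcp_pos: [0.51, -0.1008, 0.0583]
tool_rot: [-1.57, -0.003, -0.891]
wrist_force: [-0.6, -0.4, 9.2]
finger_gap: 0.0337
[-0.0267483   0.12579186  0.05200588] [-0.62092173 -0.35924948  9.23363487]
```

```bash
for i in 1; do python3 -m jog '[{"dx":0,"dy":0,"dz":0,"turn":0.003},{"dx":0,"dy":0,"dz":0,"turn":0.006},{"dx":0,"dy":0,"dz":0,"turn":0.01},{"dx":0,"dy":0,"dz":0,"turn":0.01}]'; done; python3 -c "
from cell import get_state as g
s=g();print(s['moment'],s['wrist_force'])"; python3 -m jog '[{"dx":0,"dy":0,"dz":0,"turn":0.003},{"dx":0,"dy":0,"dz":0,"turn":0.006},{"dx":0,"dy":0,"dz":0,"turn":0.01},{"dx":0,"dy":0,"dz":0,"turn":0.01}]';  python3 -c "
from cell import get_state as g
s=g();print(s['moment'],s['wrist_force'])"
```

```text
time: 16.2
tcp_pos: [0.51, -0.1008, 0.0583]
tool_rot: [-1.57, -0.003, -0.922]
wrist_force: [-0.8, 0.9, 8.8]
finger_gap: 0.0341
[-0.0334588   0.08710951  0.05043047] [-0.75974827  0.87158875  8.78027872]
time: 16.6
tcp_pos: [0.51, -0.1008, 0.0583]
tool_rot: [-1.57, -0.003, -0.953]
wrist_force: [-0.6, 0.7, 8.8]
finger_gap: 0.0339
[-0.03910812  0.05220376  0.04562833] [-0.55007181  0.67481261  8.75491227]
```

```bash
python3 -m jog '[{"dx":0,"dy":0,"dz":0,"turn":0.003},{"dx":0,"dy":0,"dz":0,"turn":0.006},{"dx":0,"dy":0,"dz":0,"turn":0.008},{"dx":0,"dy":0,"dz":0,"turn":0.008}]';  python3 -c "
from cell import get_state as g
s=g();print(s['moment'],s['wrist_force'])"; python3 -m jog '[{"dx":0,"dy":0,"dz":0,"turn":0.003},{"dx":0,"dy":0,"dz":0,"turn":0.006},{"dx":0,"dy":0,"dz":0,"turn":0.006}]';  python3 -c "
from cell import get_state as g
s=g();print(s['moment'],s['wrist_force'])"
```

```text
time: 17.0
tcp_pos: [0.51, -0.1008, 0.0583]
tool_rot: [-1.569, -0.003, -0.978]
wrist_force: [0.1, -0.3, 9.3]
finger_gap: 0.034
[-0.03574442  0.10826262  0.0101532 ] [ 0.05092222 -0.28101006  9.34401315]
time: 17.3
tcp_pos: [0.51, -0.1008, 0.0583]
tool_rot: [-1.569, -0.002, -0.997]
wrist_force: [0.0, -0.2, 8.7]
finger_gap: 0.0341
[-0.03558819  0.04706913  0.07429527] [ 0.024376   -0.24064738  8.69267051]
```

```bash
python3 - <<'E'
from cell import get_state as g, eyes
import cv2,pickle
s=g()
for n in("wrist",):
    c=eyes.calibration(n);p,d=eyes.camera(n);cv2.imwrite(f"pics/u_{n}.png",p[:,:,::-1]);pickle.dump((c,d),open(f"pics/u_{n}.pkl","wb"))
from lamp import lamp
lamp('u_wrist',(270,260,370,420),s['tcp_pos'],s['tcp_pos'][2]+.0505)
E
```

```text
dome top z p99 0.1079 ((510.6978454589844, -101.51408386230469), 14.348283767700195)
bar [ 0.5106 -0.102   0.1082] 668 ang -0.678
rib mean [ 0.4966 -0.0904  0.0778] z 0.041 0.094
 rib dir [ 0.005 -0.004 -1.   ]
sleeve [ 0.5106 -0.1017] 4015 0.0007
```

View pics/u_wrist.png

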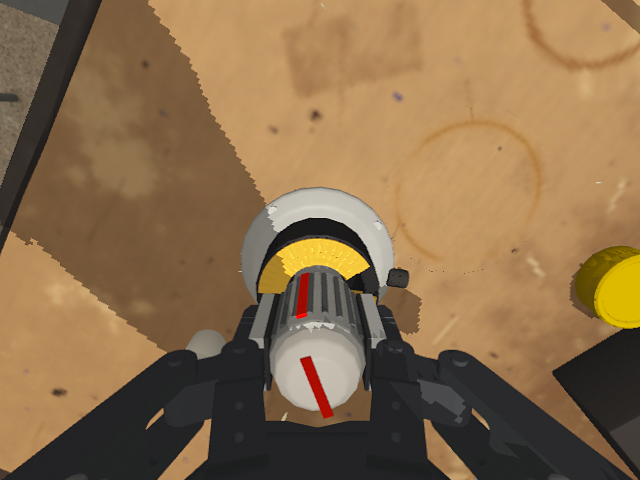

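```bash
python3 -m jog '[{"dx":0,"dy":-0.001,"dz":0,"turn":0},{"dx":0,"dy":-0.002,"dz":0,"turn":0},{"dx":0,"dy":-0.003,"dz":0,"turn":0},{"dx":0,"dy":-0.003,"dz":0,"turn":0}]';  python3 -m jog '[{"dx":0,"dy":-0.001,"dz":0,"turn":0},{"dx":0,"dy":-0.0015,"dz":0,"turn":0},{"dx":0,"dy":-0.002,"dz":0,"turn":0},{"dx":0,"dy":-0.002,"dz":0,"turn":0}]'
```

```text
time: 17.75
tcp_pos: [0.51, -0.1008, 0.0606]
tool_rot: [-1.569, -0.002, -0.997]
wrist_force: [0.8, 0.1, 7.0]
finger_gap: 0.0343
time: 18.15
tcp_pos: [0.51, -0.1008, 0.0621]
tool_rot: [-1.569, -0.002, -0.997]
wrist_force: [0.4, -0.1, 6.2]
finger_gap: 0.0337
```

```bash
python3 -m jog '[{"dx":0,"dy":-0.0005,"dz":0,"turn":0},{"dx":0,"dy":-0.001,"dz":0,"turn":0},{"dx":0,"dy":-0.001,"dz":0,"turn":0}]';  python3 -m jog '[{"dx":0,"dy":-0.0005,"dz":0,"turn":0},{"dx":0,"dy":-0.001,"dz":0,"turn":0},{"dx":0,"dy":-0.001,"dz":0,"turn":0}]'
```

```text
time: 18.45
tcp_pos: [0.5099, -0.1007, 0.0628]
tool_rot: [-1.569, -0.002, -0.997]
wrist_force: [1.0, -0.7, 6.1]
finger_gap: 0.0339
time: 18.75
tcp_pos: [0.5099, -0.1007, 0.0634]
tool_rot: [-1.569, -0.002, -0.997]
wrist_force: [3.3, -1.1, 5.4]
finger_gap: 0.0338
```

```bash
python3 -m jog '[{"dx":0,"dy":0,"dz":0,"turn":0},{"dx":0,"dy":0,"dz":0,"turn":0},{"dx":0,"dy":0,"dz":0,"turn":0},{"dx":0,"dy":0,"dz":0,"turn":0},{"dx":0,"dy":0,"dz":0,"turn":0}]' 1
python3 -m jog '[{"dx":0,"dy":-0.02,"dz":0,"turn":0},{"dx":0,"dy":-0.05,"dz":0,"turn":0},{"dx":0,"dy":-0.1,"dz":0,"turn":0},{"dx":0,"dy":-0.15,"dz":0,"turn":0},{"dx":0,"dy":-0.15,"dz":0,"turn":0}]'
python3 - <<'E'
from cell import get_state as g, eyes
import cv2,pickle
s=g()
for n in("wrist","scene","top"):
    c=eyes.calibration(n);p,d=eyes.camera(n);cv2.imwrite(f"pics/v_{n}.png",p[:,:,::-1]);pickle.dump((c,d),open(f"pics/v_{n}.pkl","wb"))
from lamp import lamp
lamp('v_wrist',(270,160,370,330),[.51,-.101],.1135)
E
```

```text
time: 19.25
tcp_pos: [0.5086, -0.1001, 0.0625]
tool_rot: [-1.571, 0.0, -0.997]
wrist_force: [0.6, -0.2, 0.3]
finger_gap: 0.0854
time: 19.75
tcp_pos: [0.5112, -0.1012, 0.1886]
tool_rot: [-1.566, -0.007, -0.997]
wrist_force: [0.4, -0.3, -0.1]
finger_gap: 0.0857
dome top z p99 0.1135 ((511.0279235839844, -101.59745025634766), 14.328533172607422)
bar [ 0.5111 -0.1022  0.1136] 155 ang -0.678
rib mean [ 0.4968 -0.0905  0.0841] z 0.0633 0.0984
 rib dir [ 0.012 -0.004  1.   ]
sleeve [ 0.511  -0.1017] 620 0.0005
```

View pics/v_wrist.png

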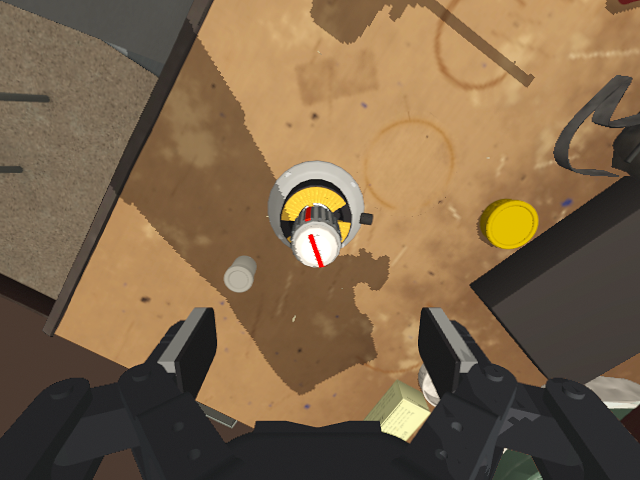

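View pics/v_scene.png

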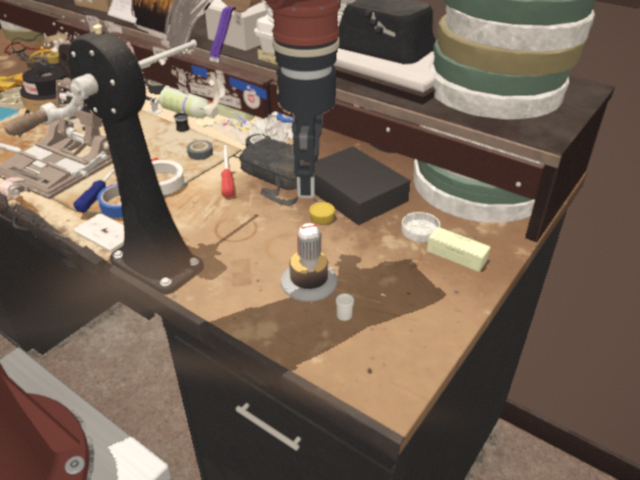

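```bash
python3 -m jog '[{"dx":0,"dy":0,"dz":0,"turn":0},{"dx":0,"dy":0,"dz":0,"turn":0},{"dx":0,"dy":0,"dz":0,"turn":0}]'; python3 -c "
from cell import job; print(job.job_done())"
```

```text
time: 20.2
tcp_pos: [0.5084, -0.1, 0.1818]
tool_rot: [-1.571, 0.001, -0.997]
wrist_force: [-0.5, 0.4, -0.4]
finger_gap: 0.0855
the job is handed in; nothing more can be done
None
```

The lamp is fitted and locked in the socket, and I handed the job in at 20.2 s of the 72 s allowed. No verdict was reported.

**What I did:** I passed over the rewind and saw the slots at 0.824 rad in two wrist views. I gripped the lamp with 45 N and lined its pins up with the slots. They entered the slots without resistance. I then pushed it in about 17.5 mm, turned it 86° clockwise, let the spring lift it, and let go. The wrist read at most about 9 N along the lamp's axis during all this.

**Last checks, after letting go:**
- **Lock height:** the top of the dome stands at 113.5 mm, so the lamp's bottom is 11.5 mm below the mouth, exactly the lock level.
- **Turn and tilt:** the lamp is upright and sits 1.50 rad from the slots.
- **Position:** it is within about 1 mm of the socket's axis.
- **Release:** the gripper is open, clear above the lamp, and touching nothing.
- **Bystanders:** the canister, yellow can and carton look unmoved in the pictures. I compared them by eye and did not measure them again.

**What disagreed or was not confirmed:**
- The wrist camera placed the held lamp 1 to 1.5 mm to one side of where the scene camera and the tool position put it. That is within the bore's clearance, and only a sideways force of about 4.5 N appeared; I eased it with a small shift.
- I stopped at 86° without clearly feeling the stop, which is given at about 87°. The free rise to the lock level showed the pins were in their recesses.

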